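# Lock a circuit board into the sliding-jaw board holder

## Task

Get the circuit board held in the board holder: with a fingertip hold down the lock button on the sliding jaw, and keep it down while you push the jaw along its rods until it is fully home against its stop collars, so that the board is captured between the two jaws; then let the button come up so that the jaw locks there. Only press and push: grip and lift nothing, do not touch the board itself, and leave the other things on the desk where they are.

Things in the scene. Friction and masses are not known exactly. Their poses are not given: they have to be found in the camera images.
- holder: Board holder fixed to the desk: grey base plate 160 mm (its x) by 300 mm (its y). Origin: centre of its underside on the desk, z up; +y points along its two steel rods (at x -64 and +64 mm, 22 mm up) from the sliding jaw to the fixed jaw. A collar on each rod is the jaw's end stop. Two rails at x -38 and +38 mm support the board at z = 30 mm. Below the middle runs a toothed rack.
- fixed_jaw (a point): Middle of the fixed jaw's face where the board's far edge comes to rest: 128 mm from the holder's origin toward its +y, 32 mm above the desk. The fixed jaw is an aluminium bar, top 47.5 mm above the desk, with a lip that reaches 4 mm over the board's edge (underside of the lip 35.5 mm above the desk).
- jaw (a joint): Slide of the aluminium sliding jaw along holder +y, m: 0 open, 0.115 fully home on the stop collars; starts at 0.003 to 0.045. Its face is at holder y = -79 mm + this value, with a 4 mm lip like the fixed jaw's. It moves only while the lock button is at least 5 mm down, and then slides at about 2 N. Locking places every 10 mm, play about 1 mm either way; the last is at the stop.
- lock (a joint): Depth of the lock button, m: 0 up (locked, its pawl between two rack teeth), 0.009 fully down. The pawl clears the rack at 0.005. A spring pushes it up: 2.5 N at the top, 7 N fully down. Let go between two locking places it stays about half down, on a tooth.
- lock_top (a point): Centre of the top of the lock button; moves with button and jaw. A ribbed black key 29 mm (holder x) by 33 mm (holder y) in the middle of the sliding jaw, its centre 34 mm behind the jaw's face (toward holder -y). Top 58 mm above the desk when up, 49 mm fully down; the grey housing round it ends at 46.5 mm. Pressed straight down.
- jaw_push (a point): Middle of the back of the sliding jaw's upright, a block 56 mm wide (holder x) and 13 mm thick just in front of the button, top 71 mm above the desk. This point is 20 mm ahead of the button's centre (toward holder +y), 60 mm above the desk; a fingertip on the button can push against this back face.
- board: Green circuit board 100 mm (holder x) by 90 mm (holder y) by 3.2 mm, parts up to 15 mm above its underside, 75 g, loose on the rails between the jaws. Origin: centre of its underside, z up. It starts 8 to 21 mm short of the fixed jaw; the sliding jaw pushes it there. Captured, its centre is at holder y = +79 to +83 mm.
- petri_dish: Bystander: shallow clear dish, 56 mm across, 11 mm high, on the desk beyond the holder; origin under its centre.
- eraser: Bystander: block eraser in a sleeve, 18 by 43 by 11 mm, on the desk on the robot's side of the holder; origin under its centre.
- vial: Bystander: upright glass vial with a cap, 18 mm across, 44 mm high, on the desk beyond the holder; origin under its centre.
- sample_box: Bystander: flat box with a closed lid, 69 by 92 by 20 mm, on the desk on the robot's side of the holder; origin under its centre.
- dispenser: Bystander: white bottle with a pump top, 66 mm across, 115 mm high, at the back of the desk; origin under its centre.
- stamp: Bystander: wooden rubber stamp standing on its foot, 24 by 45 by 66 mm, at the back of the desk; origin under its centre.

How it is judged:
By the outcome, as a careful person would: the job done as asked, in the order asked, and still so for the second after the job is handed in, with the robot touching nothing.
It also fails if it takes over 40 s, if anything falls off the work surface, if the arm or the gripper's body presses on something with over 40 N, if the wrist force passes 120 N, or if a joint passes its speed limit or range.

## Robot

A 6-joint arm with a two-finger parallel gripper is mounted at the origin on a cart in front of the work surface, level with it; the furniture and walls round the work are solid. World frame = base frame: x ahead of the robot, y to its left, z up, the work surface at z = 0. Lengths are in mm, angles in rad, forces in N, time in s.
With the tool pointing down it reaches from about 325 to 900 mm from the base axis. Payload 6.1 kg.
Tool frame: the origin (TCP) lies at the very end of the fingers, on their centre line; the grasp point (between the pads) lies 19 mm behind it (grasp_offset is the distance from the TCP to the grasp point, in mm); z points along the fingers, y is the line along which they close (so a half turn about z gives the same grasp; the last joint's range is limited). The gripper opens to 87 mm and grips with 3 to 60 N. Pads are 19 mm wide; open, the fingers measure 117 mm over their backs; the gripper's body (75 mm by 190 mm) begins 51 mm behind the grasp point.
Start: joints at [-1.463, 0.22, 1.526, -0, 1.395, -0.126], TCP at [144.791, -607.99, 222.538] pointing down, gripper open.
Joint ranges: [-2.98, 2.98], [-0.91, 2.08], [0.09, 2.57], [-1.24, 4.39], [0.2, 2.65], [-2.68, 2.68]. Speed limits (rad/s): [2.57, 2.57, 3.01, 3.14, 3.14, 3.14].

## Interface

Orientations are given as a rotation vector (axis times angle).
In Python, from bench import * gives the robot as it stands.
- The arm moves only by the tool jog_arm, never from a script. Its argument "deltas" is one flat list of numbers, 7 for each row, row after row: the shift along the world's x, y, z in units of 50 mm (1.0 is 50 mm), then the turn, a rotation vector about the world's x, y, z in units of 6 degrees (1.0 is 6 degrees), then the opening, from 0 (shut) to 1 (fully open). In form: [dx, dy, dz, ax, ay, az, claw, dx, dy, dz, ax, ay, az, claw, ...]. A call has exactly 8 rows; each row is the pose to reach, as a shift and turn from the pose commanded when the call began; what a row does not reach only later rows make up. A row lasts 1/8 s, in which the tool goes at most 62.5 mm and 10.7 degrees, less where a joint would pass 70% of its speed; a pose out of reach is approached as far as the arm can. A call with a gripper value outside its range is refused whole. The fingers move at their own pace and stop on an object; "force" is the grip in N (left out, the last holds). Time passes only in rows, so rows that repeat a pose let the fingers close, or fill a call up. It gives the time, the measured TCP pose, the force, the opening and the grip force at its end, in the units of the state.
- read_state(): the state, without advancing time (a new reading comes with each control period).
- read_camera(name): name is "side" or "top" or "wrist"; returns a dict with "pixels" (480x640x3 uint8, red, green, blue), "intrinsics" (3x3 intrinsics, pixels), "D" ([k1, k2, p1, p2, k3] as OpenCV has them; the pictures are not rectified), "camera_from_world" (4x4, takes a point from world to camera coordinates); the wrist camera has in their place "hand_eye" (4x4, takes a point from camera to tool coordinates, whose origin is the TCP and whose axes are the flange's). Camera axes: x right, y down, z forward; pixel columns grow to the right and rows downward; lengths in mm; the calibration is good to about 2 mm. A picture is of the moment at which its call begins: read the wrist's pose just before it. There is no depth.
- job_done(): hands the job in; it is judged then, once.
The state is a dict: "t": time; "joint_pos": joint angles; "qd": joint speeds; "joint_torque": joint torques, N m; "ee_pos": TCP position; "tcp_rot": TCP orientation; "ft_force": force on the tool from outside, world axes, zero at the start; "wrist_torque": the same for the moment, N m; "width": opening from 0.0 (shut) to 1.0 (fully open); "gripper_force": force on a finger pad.
Only numpy, scipy, OpenCV 4.12 (cv2) and the standard library are available. Lean on these libraries where they do the work, as an engineer would, in place of code of your own. Each camera call takes 0.05 s, during which the arm holds its last target. There are 200 camera calls.

## Working session

There is one attempt and no reset: what is moved stays moved. The work goes in short steps, Python scripts to look and compute and a tool call to move; the robot and the scene stay as the last step left them, time stands still between calls to the robot, and variables do not carry over. Pictures are saved under pics/ and viewed, at most 10 in all, crops included, and the job is handed in when it is done.

Besides the shell and the picture viewer there is one more tool, called as name(argument=value, ...) on one line, values as JSON. jog_arm: Moves the arm, as the interface text tells. Its arguments: {"type":"object","properties":{"deltas":{"type":"array","items":{"type":"number"}},"force":{"type":"number"}},"required":["deltas"]}

```bash
mkdir -p pics
cat > h.py <<'E'
from bench import *
import cv2, numpy as np
def snap(n,f):
    s=read_state(); c=read_camera(n); cv2.imwrite(f'pics/{f}.png',c['pixels'][:,:,::-1]); np.savez(f'pics/{f}.npz',**{k:np.array(v) for k,v in c.items()},p=s['ee_pos'],r=s['tcp_rot'])
def load(f):
    c=np.load(f'pics/{f}.npz')
    if 'hand_eye' in c:
        T=np.eye(4);T[:3,:3]=cv2.Rodrigues(c['r'].astype(float))[0];T[:3,3]=c['p']; M=np.linalg.inv(T@c['hand_eye'])
    else: M=c['camera_from_world']
    return c['intrinsics'].astype(float),c['D'].astype(float),M
def ray(f,uv,z):
    K,D,M=load(f); n=cv2.undistortPoints(np.array(uv,float).reshape(-1,1,2),K,D).reshape(-1,2)
    R=M[:3,:3];o=-R.T@M[:3,3]; d=np.c_[n,np.ones(len(n))]@R
    z=np.broadcast_to(z,len(d)); return o+d*((z-o[2])/d[:,2])[:,None]
def proj(f,X):
    K,D,M=load(f); return cv2.projectPoints(np.array(X,float).reshape(-1,1,3),cv2.Rodrigues(M[:3,:3])[0],M[:3,3],K,D)[0].reshape(-1,2)
E
python3 -c "
from h import *
print(read_state())
snap('top','top1');snap('side','side1')"
```

```text
{'t': 0.0, 'joint_pos': array([-1.46311571e+00,  2.21243929e-01,  1.52756954e+00, -2.78536022e-06,
        1.39471109e+00, -1.26101811e-01]), 'qd': array([ 0.00074052,  0.00036116,  0.00082293, -0.00050497, -0.00136219,
        0.00012348]), 'joint_torque': array([ 1.57660084e-03, -4.94607925e+01, -3.87377572e+01,  6.99712895e-02,
        5.72527049e-02, -1.43485618e-04]), 'ee_pos': array([ 144.71522588, -607.39162551,  221.44823678]), 'tcp_rot': array([-3.11823566e+00, -3.66164343e-01, -2.36291336e-05]), 'ft_force': array([ 0.12766024, -0.77752765, -0.04681635]), 'wrist_torque': array([-0.01688144, -0.01698182,  0.00190515]), 'gripper_force': 0.0, 'width': 0.9998355445542263}
```

View pics/top1.png

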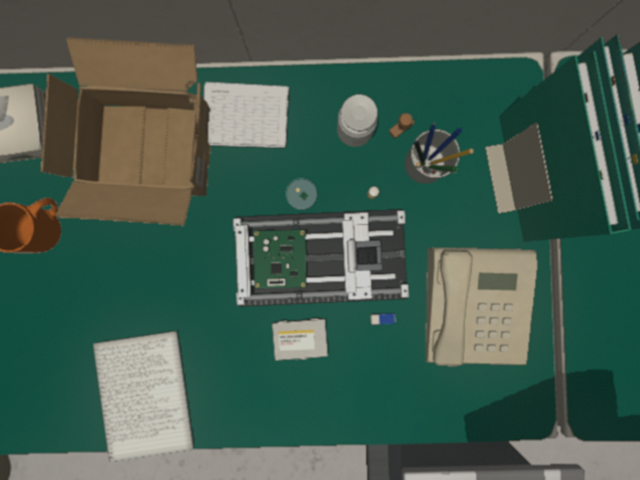

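View pics/side1.png

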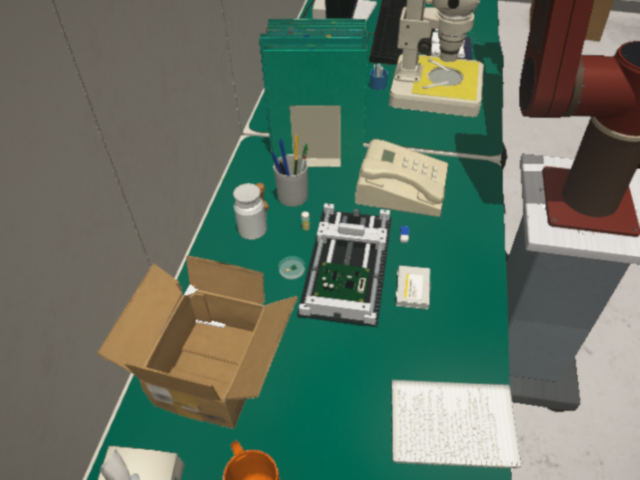

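The top view shows the fixed jaw at about (242,262), the board at (280,258), the sliding jaw at x≈357 and the button near (368,255). I'll enlarge that area.

```bash
python3 -c "
from h import *
im=cv2.imread('pics/top1.png')[200:315,225:420]
cv2.imwrite('pics/c1.png',cv2.resize(im,None,fx=4,fy=4,interpolation=cv2.INTER_CUBIC))
print(ray('top1',[(235,219),(404,210),(408,297),(238,305)],10))
print(ray('top1',[(368,255),(390,319)],[58,11]))"
```

```text
[[609.80214035 447.27829764  10.        ]
 [616.92148008 146.28847147  10.        ]
 [462.47327296 144.21641243  10.        ]
 [456.84255797 445.86399022  10.        ]]
[[538.54728637 216.59225476  58.        ]
 [424.63725296 177.39339548  11.        ]]
```

View pics/c1.png

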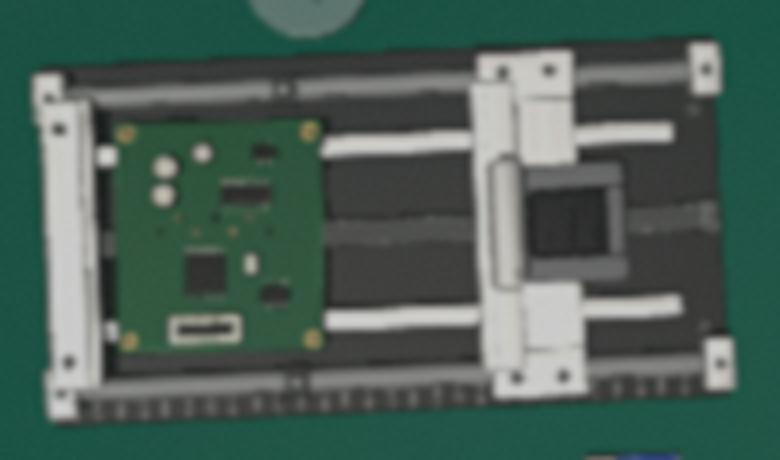

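The crop shows the button centred at about (367,255.5) in full-image pixels and the upright just left of it. The rods run at crop rows 94→73 and 384→362, so I'll use them for the holder axis.

```bash
python3 -c "
from h import *
f=lambda l:[(225+(a-1.5)/4,200+(b-1.5)/4) for a,b in l]
r=ray('top1',f([(100,94),(690,73),(105,384),(700,362)]),26); print(r)
for a,b in((0,1),(2,3)):
  d=r[a]-r[b]; print('axis deg from +y', np.degrees(np.arctan2(-d[0],d[1])))
print('width',np.linalg.norm(((r[0]+r[1])-(r[2]+r[3]))/2))
print('button',ray('top1',f([(568,222),(530,190),(607,190),(607,254),(530,258)]),58))
print('upright top corners',ray('top1',f([(496,158),(522,160),(520,288),(494,286)]),71))
print('fixed jaw inner edge ',ray('top1',f([(92,100),(100,385)]),47.5))
print('slid jaw front edge ',ray('top1',f([(471,85),(484,368)]),47.5))
print('board',ray('top1',f([(117,125),(323,121),(325,350),(118,352)]),33))
"
```

```text
[[600.56823875 419.36378632  26.        ]
 [602.138057   161.11114893  26.        ]
 [473.75747059 420.50153905  26.        ]
 [475.96760931 160.81041749  26.        ]]
axis deg from +y 0.34827467289826924
axis deg from +y 0.48761221703114327
width 126.49130027292836
button [[538.40347861 218.91846755  58.        ]
 [552.38180735 234.53637763  58.        ]
 [551.43543816 202.05006264  58.        ]
 [524.42693384 202.89522722  58.        ]
 [523.67562842 235.41264652  58.        ]]
upright top corners [[565.85952234 249.11185647  71.        ]
 [564.70879443 238.30931309  71.        ]
 [511.43985116 240.76359805  71.        ]
 [512.5819746  251.55272975  71.        ]]
fixed jaw inner edge  [[596.59940788 420.10457365  47.5       ]
 [474.68796052 419.86910137  47.5       ]]
slid jaw front edge  [[598.24294786 257.71389907  47.5       ]
 [477.26534531 255.79032633  47.5       ]]
board [[586.37744387 411.42981673  33.        ]
 [585.48850751 321.86152438  33.        ]
 [486.16619706 323.82039234  33.        ]
 [487.86631248 413.59450163  33.        ]]
```

Measurements agree: the rods are 126.5 mm apart against 128, the button is 33 mm long, and its centre is at about (538,219). Next I check the transit path against the microscope and phone.

```bash
python3 -c "
from h import *
print('microscope base',ray('side1',[(390,105),(475,112),(483,75)],0))
print('phone',ray('side1',[(357,205),(440,213),(446,180)],0), ray('top1',[(428,363),(525,363),(535,250)],40))
print('proj', proj('side1',[[145,-608,222],[290,-300,222],[538,219,58]]))
print('folder',ray('top1',[(525,240),(500,100)],[0,0]))
print('side button',ray('side1',[(352,230)],58))
"
```

```text
microscope base [[ 512.46008942 -318.13821068    0.        ]
 [ 272.01526717 -324.89026766    0.        ]
 [ 248.40182867 -528.16013917    0.        ]]
phone [[ 5.45061825e+02  1.06980157e+02  1.13686838e-13]
 [ 3.50273729e+02  1.00659439e+02  1.13686838e-13]
 [ 3.41310432e+02 -1.86173794e+01  0.00000000e+00]] [[350.95890987 118.31623813  40.        ]
 [346.61736918 -46.80203398  40.        ]
 [538.9529946  -71.13795307  40.        ]]
proj [[532.92658288  -4.04099501]
 [482.92497376  43.14416258]
 [353.2976293  221.45575702]]
folder [[557.60148833 -69.23977545   0.        ]
 [810.55159416 -33.6748401    0.        ]]
side button [[536.85890896 244.66023549  58.        ]]
```

A microscope stands on the straight route (x 250–510, y −320…−530). I'll pull back towards the base first, turn the gripper's long side tangential, close the fingers, and then swing round.

jog_arm(deltas=[-0.3,1,0.2,0,0,-1,0,-0.6,2,0.4,0,0,-2.5,0,-0.8,3,0.6,0,0,-4.2,0,-1,4,0.6,0,0,-6,0,-1.1,4.8,0.6,0,0,-7.7,0,-1.1,4.8,0.6,0,0,-9.4,0,-1.1,4.8,0.6,0,0,-11.1,0,-1.1,4.8,0.6,0,0,-12.2,0], force=20)

```text
t: 1.1
ee_pos: [89.8, -367.6, 252.3]
tcp_rot: [-2.72, 1.572, 0.0]
ft_force: [0.5, -0.0, -0.2]
width: 0.169
gripper_force: 0.0
```

jog_arm(deltas=[1.06,0.64,0,0,0,0.3,0,2.06,1.16,0,0,0,1,0,2.98,1.86,0,0,0,1.8,0,3.8,2.66,0,0,0,3.3,0,4.46,3.6,0,0,0,4.8,0,4.96,4.62,0,0,0,6.3,0,5.32,5.72,0,0,0,7.8,0,5.48,6.86,0,0,0,9.3,0])

```text
t: 2.1
ee_pos: [364.0, -23.1, 252.3]
tcp_rot: [-3.14, 0.102, -0.0]
ft_force: [0.7, -0.2, 0.6]
width: 0.005
gripper_force: 0.0
```

jog_arm(deltas=[0.6,0.9,0,0,0,0.1,0,1.3,1.8,0,0,0,0.3,0,2,2.7,-0.2,0,0,0.5,0,2.6,3.6,-0.6,0,0,0.7,0,3.2,4.5,-1.2,0,0,0.7,0,3.48,4.86,-2,0,0,0.7,0,3.48,4.86,-2.6,0,0,0.7,0,3.48,4.86,-2.6,0,0,0.7,0])

```text
t: 3.1
ee_pos: [535.0, 217.6, 118.8]
tcp_rot: [3.14, 0.006, -0.012]
ft_force: [-1.4, -0.2, 0.6]
width: 0.002
gripper_force: 0.0
```

```bash
python3 -c "
from h import *
s=read_state();print(s['ee_pos'],s['tcp_rot'],s['ft_force'],s['joint_pos'])
snap('wrist','w1');snap('side','s2')
a=cv2.imread('pics/w1.png');b=cv2.imread('pics/s2.png')[150:340,270:440]
b=cv2.resize(b,(430,480),interpolation=cv2.INTER_CUBIC)
cv2.imwrite('pics/v2.png',cv2.resize(np.hstack([a,b]),None,fx=.74,fy=.74))
print(proj('w1',[s['ee_pos'],[538.4,219,58],[538.4,202.5,58],[538.4,235.5,58],[538.4,239,71]]))"
```

```text
[534.95144144 217.56665136 118.84815906] [ 3.13964127  0.00626459 -0.01158481] [-1.41659788 -0.2277966   0.620757  ] [ 2.49777697e-01  2.09830871e-01  1.74169469e+00 -5.91847086e-05
  1.19769318e+00  1.81660517e+00]
[[320.55756763 301.33744303]
 [317.59367731 250.98584639]
 [345.56057252 251.07800135]
 [289.61725439 250.88216793]
 [281.75699744 258.19902279]]
```

View pics/v2.png

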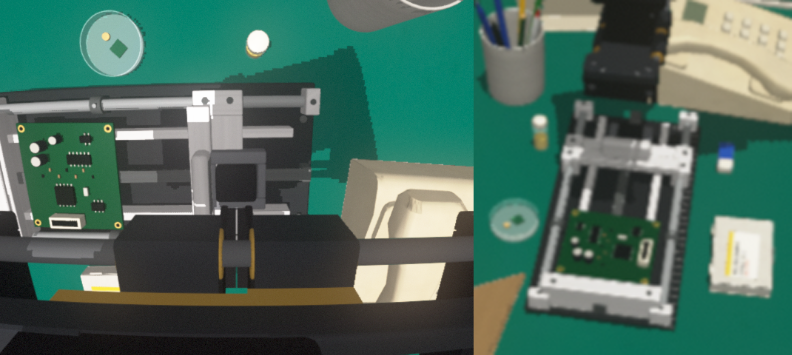

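The wrist view shows the button key at about (319,246) full-frame, against a predicted (318,251), so they agree within 3 mm, and the side view shows nothing disturbed. Now I go down and press.

jog_arm(deltas=[0,0,-0.6,0,0,0,0,0.02,0,-1.1,0,0,0,0,0.02,0,-1.1,0,0,0,0,0.02,0,-1.2,0,0,0,0,0.02,0,-1.3,0,0,0,0,0.02,0,-1.38,0,0,0,0,0.02,0,-1.42,0,0,0,0,0.02,0,-1.42,0,0,0,0])

```text
t: 4.2
ee_pos: [540.0, 218.3, 52.4]
tcp_rot: [-3.141, -0.005, -0.004]
ft_force: [1.9, -0.1, 5.9]
width: 0.007
gripper_force: 2.5
```

5.9 N at about 5.6–6.8 mm depth. I press slightly deeper, then push +y.

jog_arm(deltas=[0,0,-0.04,0,0,0,0,0,0.05,-0.04,0,0,0,0,0,0.15,-0.04,0,0,0,0,0,0.3,-0.04,0,0,0,0,0,0.5,-0.04,0,0,0,0,0,0.7,-0.04,0,0,0,0,0,0.9,-0.04,0,0,0,0,0,1,-0.04,0,0,0,0])

```text
t: 5.2
ee_pos: [539.2, 268.2, 50.2]
tcp_rot: [3.141, 0.006, 0.001]
ft_force: [0.0, -1.7, 5.8]
width: 0.006
gripper_force: 3.1
```

```bash
python3 -c "
from h import *
snap('top','t3');snap('side','s3')
s=read_state();print(s['ee_pos'],s['ft_force'])
a=cv2.resize(cv2.imread('pics/t3.png')[200:315,225:420],None,fx=2.2,fy=2.2,interpolation=cv2.INTER_CUBIC)
b=cv2.resize(cv2.imread('pics/s3.png')[190:330,290:430],(a.shape[0]*1,a.shape[0]),interpolation=cv2.INTER_CUBIC)
cv2.imwrite('pics/v3.png',np.hstack([a,b]))"
```

```text
[539.15671943 268.71546621  50.31124712] [0.55570226 1.87946251 4.60076768]
```

View pics/v3.png

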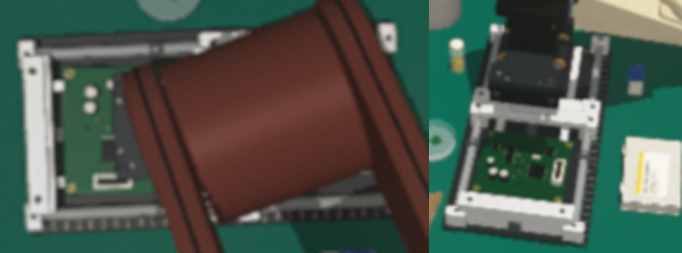

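The jaw follows: in the side view it has moved up close to the board. I keep pushing to the stop more slowly.

jog_arm(deltas=[0,0.15,0,0,0,0,0,0,0.3,0,0,0,0,0,-0.01,0.42,0,0,0,0,0,-0.01,0.5,0,0,0,0,0,-0.01,0.55,0,0,0,0,0,-0.01,0.59,0,0,0,0,0,-0.01,0.62,0,0,0,0,0,-0.01,0.64,0,0,0,0])

```text
invalid input at $.deltas: expected a multiple of 7 numbers
```

jog_arm(deltas=[0,0.15,0,0,0,0,0,0,0.3,0,0,0,0,0,0,0.42,0,0,0,0,0,0,0.5,0,0,0,0,0,0,0.55,0,0,0,0,0,0,0.59,0,0,0,0,0,0,0.62,0,0,0,0,0,0,0.64,0,0,0,0,0])

```text
t: 6.3
ee_pos: [538.7, 299.0, 49.9]
tcp_rot: [3.139, 0.006, -0.001]
ft_force: [-0.8, -5.5, 6.9]
width: 0.003
gripper_force: 3.2
```

jog_arm(deltas=[0,0.03,0,0,0,0,0,0,0.06,0,0,0,0,0,0,0.09,0,0,0,0,0,0,0.12,0,0,0,0,0,0,0.14,0,0,0,0,0,0,0.14,0,0,0,0,0,0,0.14,0,0,0,0,0,0,0.14,0,0,0,0,0])

```text
t: 7.3
ee_pos: [538.9, 305.8, 49.9]
tcp_rot: [3.14, 0.005, -0.001]
ft_force: [-0.1, -4.9, 6.9]
width: 0.005
gripper_force: 3.2
```

```bash
python3 -c "
from h import *
snap('side','s4')
s=read_state();print(s['ee_pos'],s['ft_force'])
cv2.imwrite('pics/v4.png',cv2.resize(cv2.imread('pics/s4.png')[190:330,290:430],None,fx=4,fy=4,interpolation=cv2.INTER_CUBIC))"
```

```text
[538.80882048 305.81137507  49.87982339] [-0.82167099 -4.59180778  6.7568607 ]
```

View pics/v4.png

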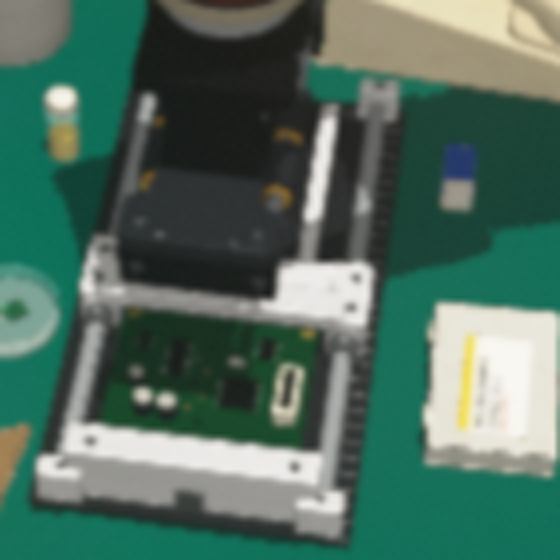

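The jaw looks nearly against the collars (crop ~(350,335)). A steady 5 N suggests the fingertip is sliding on the key, so I push on until the force rises.

jog_arm(deltas=[0,0.03,0,0,0,0,0,0,0.06,0,0,0,0,0,0,0.09,0,0,0,0,0,0,0.12,0,0,0,0,0,0,0.12,0,0,0,0,0,0,0.12,0,0,0,0,0,0,0.12,0,0,0,0,0,0,0.12,0,0,0,0,0])

```text
t: 8.35
ee_pos: [538.8, 309.5, 49.8]
tcp_rot: [3.136, 0.005, -0.002]
ft_force: [-0.6, -13.1, 8.7]
width: 0.006
gripper_force: 7.8
```

13 N means firm against the stop. I let the button rise while still pushing lightly, then back off and lift clear.

jog_arm(deltas=[0,0.02,0,0,0,0,0,0,0,0.1,0,0,0,0,0,0,0.2,0,0,0,0,0,-0.03,0.24,0,0,0,0,0,-0.1,0.3,0,0,0,0,0,-0.15,0.5,0,0,0,0,0,-0.15,1.2,0,0,0,0,0,-0.15,2,0,0,0,0])

```text
t: 9.35
ee_pos: [538.2, 305.5, 150.5]
tcp_rot: [3.141, 0.006, -0.002]
ft_force: [0.2, 0.1, 0.9]
width: 0.008
gripper_force: 0.0
```

jog_arm(deltas=[0,-0.4,1,0,0,0,0,-0.6,-1.2,1.2,0,0,0,0,-1.2,-2,1.2,0,0,0,0,-1.8,-2.8,1.2,0,0,0,0,-2.4,-3.6,1.2,0,0,0,0,-3,-4.4,1.2,0,0,0,0,-3.2,-5,1.2,0,0,0,0,-3.2,-5.4,1.2,0,0,0,0])

```text
t: 10.35
ee_pos: [378.4, 34.7, 210.5]
tcp_rot: [3.142, 0.005, 0.004]
ft_force: [0.4, 0.3, -0.4]
width: 0.007
gripper_force: 0.0
```

```bash
python3 -c "
from h import *
snap('top','t5');snap('side','s5')
s=read_state();print(s['ee_pos'],s['ft_force'])
a=cv2.resize(cv2.imread('pics/t5.png')[200:315,225:420],None,fx=4,fy=4,interpolation=cv2.INTER_CUBIC)
cv2.imwrite('pics/v5.png',a)"
```

```text
[378.9640079   34.33999545 210.51967265] [ 0.55945351 -0.02198783 -0.07598625]
```

View pics/v5.png

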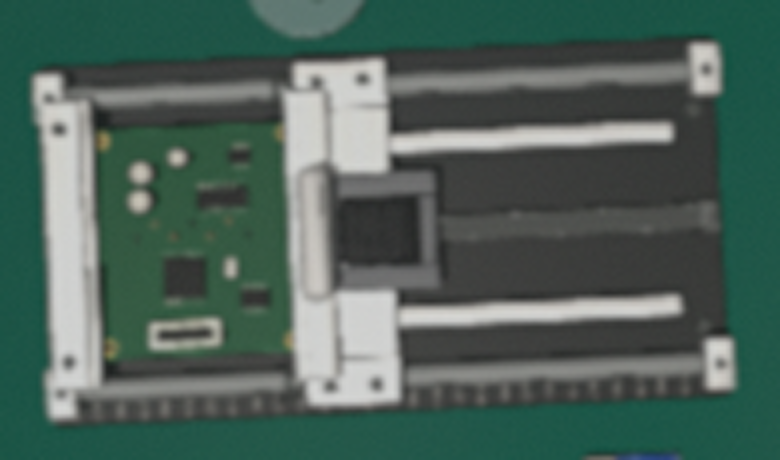

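The jaw covers the collars and the board lies between the two lips. I check the numbers for the jaw position, board pose and button height.

```bash
python3 -c "
from h import *
f=lambda l:[(225+(a-1.5)/4,200+(b-1.5)/4) for a,b in l]
print('lip',ray('top1',f([(92,100),(100,385),(283,92),(297,375)]),47.5)[:,:2])
r=ray('top1',f([(102,142),(110,347),(288,340),(280,132)]),33.2)[:,:2];print('holes',r,r.mean(0), [np.linalg.norm(r[i]-r[i-1]) for i in range(4)])
d=r[0]-r[1];print('deg',np.degrees(np.arctan2(d[1],d[0])))
# rigid template shift of jaw between pictures, at subpixel
A=cv2.imread('pics/top1.png',0);B=cv2.imread('pics/t5.png',0)
def shift(x0,x1,y0,y1,z):
  t=cv2.resize(A[y0:y1,x0:x1],None,fx=8,fy=8,interpolation=cv2.INTER_CUBIC); S=cv2.resize(B[y0-8:y1+8,x0-60:x1-20],None,fx=8,fy=8,interpolation=cv2.INTER_CUBIC)
  _,v,_,l=cv2.minMaxLoc(cv2.matchTemplate(S,t,cv2.TM_CCOEFF_NORMED)); du=l[0]/8-60;dv=l[1]/8-8
  c=np.array([(x0+x1)/2,(y0+y1)/2]); p=ray('top1',[c,c+[du,dv]],z); print(round(v,3),du,dv,(p[1]-p[0])[:2])
shift(343,371,270,300,40); shift(345,375,212,242,40); shift(347,357,238,273,71); shift(356,378,244,268,58)
"
```

```text
lip [[596.59940788 420.10457365]
 [474.68796052 419.86910137]
 [597.6197243  338.2140598 ]
 [476.55052621 335.63047826]]
holes [[579.16674112 418.12144168]
 [490.13915103 416.98319209]
 [490.95939544 339.72329087]
 [581.24634284 340.66296998]] [535.37790761 378.87272365] [np.float64(77.48638320004133), np.float64(89.03486625238804), np.float64(77.26425524270846), np.float64(90.2918372145367)]
deg 0.7325071255295256
0.925 -46.75 2.125 [-1.35948112 80.47929242]
0.985 -46.5 2.125 [-1.30647883 80.22521065]
0.932 -47.75 2.25 [-1.44348194 79.66420768]
0.981 -46.875 2.125 [-1.2966668  79.25109835]
```

Travel is 80 mm, exactly 8 teeth, the lips are about 83 mm apart (84 expected), and the board centre is at holder y≈+82 mm. All consistent with fully home. To confirm the button is up, I go back to the same relative wrist view as before.

jog_arm(deltas=[0.6,0.9,0,0,0,0,0,1.2,1.8,0,0,0,0,0,1.8,2.8,0,0,0,0,0,2.4,3.8,-0.4,0,0,0,0,3,4.8,-0.8,0,0,0,0,3.1,5.25,-1.4,0,0,0,0,3.1,5.25,-1.8,0,0,0,0,3.1,5.25,-1.8,0,0,0,0])

```text
t: 11.45
ee_pos: [531.7, 297.5, 117.4]
tcp_rot: [3.14, 0.006, -0.007]
ft_force: [-0.1, 0.1, 0.1]
width: 0.003
gripper_force: 0.0
```

```bash
python3 -c "
from h import *
read_camera('top');read_camera('top');read_camera('top')
snap('wrist','w2'); s=read_state();print(s['ee_pos'],s['ft_force'])
J=np.array([538.4,219,0]);
for f,o in (('w1',J),('w2',J+[-1.3,80,0])):
  for z in (58,53.5): print(f,z,proj(f,[o+[0,0,z],o+[14.5,-16.5,z],o+[14.5,16.5,z]]).round(1).tolist())
  print('housing/upright',proj(f,[o+[28,20,71]]).round(1))
ims=[cv2.resize(cv2.imread(f'pics/{f}.png')[190:300,240:400],(400,275),interpolation=cv2.INTER_CUBIC) for f in('w1','w2')]
cv2.imwrite('pics/v6.png',np.hstack(ims))"
```

```text
[534.76989308 297.64916842 121.49027832] [-0.60744397  0.2035897  -0.34840411]
w1 58 [[317.6, 251.0], [346.1, 227.3], [289.2, 227.1]]
w1 53.5 [[317.6, 248.6], [345.6, 225.4], [289.7, 225.2]]
housing/upright [[280.6 209.1]]
w2 58 [[317.9, 252.1], [346.1, 228.6], [289.9, 228.4]]
w2 53.5 [[318.0, 249.8], [345.6, 226.7], [290.4, 226.5]]
housing/upright [[281.3 210.5]]
```

View pics/v6.png

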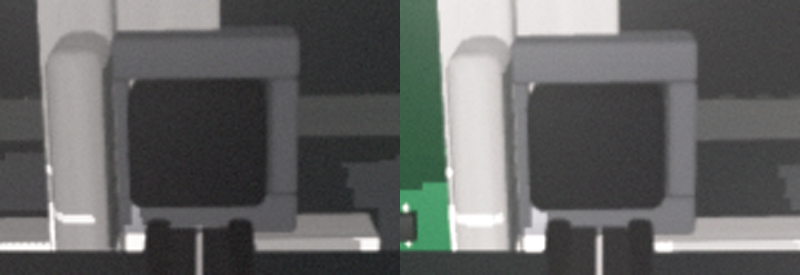

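Both views look nearly the same: key edges at rows 79 and 82, with equal widths. I quantify it against a half-down button.

```bash
python3 -c "
from h import *
A=cv2.imread('pics/w1.png',0).astype(np.float32);B=cv2.imread('pics/w2.png',0).astype(np.float32)
def edges(I,u0,u1,v0,v1,ax):
  p=I[v0:v1,u0:u1].mean(1-ax) ; p=cv2.GaussianBlur(p.reshape(-1,1),(1,3),0).ravel(); g=np.abs(np.diff(p)); 
  k=g.argmax(); w=slice(max(k-2,0),k+3); return round(float((g[w]*np.arange(len(g))[w]).sum()/g[w].sum()+(u0 if ax else v0)+.5),2)
for n,I in(('w1',A),('w2',B)):
  print(n,'key far',edges(I,300,340,214,234,0),'key near',edges(I,300,340,262,278,0),'key L',edges(I,286,300,230,265,1),'key R',edges(I,340,352,230,265,1),'house far(outer)',edges(I,330,355,196,212,0),'house R',edges(I,352,366,225,260,1),'house near',edges(I,346,356,275,288,0))
s=[np.load(f'pics/{f}.npz')['p'] for f in('w1','w2')];print(s)
J=np.array([538.4,219,0])
for f,o in (('w1',J),('w2',J+[-1.3,80,0])):
  print(f,'house outer z46.5',proj(f,[o+[22,0,46.5],o+[0,-22,46.5],o+[-22,0,46.5]]).round(1).tolist())
"
```

```text
w1 key far 220.78 key near 272.44 key L 290.67 key R 346.8 house far(outer) 200.23 house R 358.28 house near 282.91
w2 key far 222.48 key near 273.33 key L 290.58 key R 346.47 house far(outer) 201.91 house R 357.68 house near 284.04
[array([534.95144144, 217.56665136, 118.84815906]), array([534.49416795, 297.60680404, 121.14901126])]
w1 house outer z46.5 [[317.7, 210.2], [353.2, 245.2], [317.5, 278.2]]
w2 house outer z46.5 [[318.1, 211.8], [353.2, 246.4], [317.9, 279.2]]
```

The key moved the same amount as the housing (1.70 vs 1.68 px; half-down would differ by about 2 px). The button is fully up, so the jaw is locked, and the robot is clear.

```bash
python3 -c "
from bench import *
print(job_done())"
```

```text
the job is handed in; nothing more can be done
None
```

The job is handed in: camera checks show the sliding jaw fully home with its lock button up, the board held between the two jaws, and the robot clear of everything; the judge's verdict wasn't shown.

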